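# Open the square seasoning jar in the bracing block

### The job

Stand the square seasoning jar, cap still tight, fully down in the square pocket of the white bracing block, so that the block keeps it from turning. Then unscrew its cap anticlockwise until the threads let go, lift it clear and finish while still holding the cap level, a couple of centimetres straight above the mouth of the jar, which stays in the block. Keep the jar upright and leave the other things on the table where they are.

Things in the scene. Friction and masses are not known exactly. Their poses are not given: they have to be found in the camera images.
- jar: Loose upright amber jar, 0.25-0.45 kg: square body 56 x 56 mm, 72 mm high, plain paper label; round neck of radius 20 mm up to the mouth at 100 mm; 104 mm high with its cap on. Origin: centre of its underside; z up, x and y square to its flat sides. 12 mm of neck lie between square body and cap edge. It can be carried by body or tight cap. Left or right of the middle, yaw within 35 degrees.
- cap: Steel screw cap of the square jar, a separate 45 g part, 54 mm diameter, 20 mm high, fluted. Origin: centre of its lower open edge, 84 mm above the jar's underside when tight; z up, x along the jar's x when tight. Turning takes up to about 0.7 N m. Anticlockwise from above loosens: its three lugs come clear after 45 to 50 degrees; a hard stop comes at about 95, so 70 is best.
- brace: White plastic block fixed to the table, 112 x 112 x 40 mm, with a 61 x 61 mm square pocket in its top, floor 8 mm above the table, mouth flared by about 6 mm all round above 28 mm. Origin: centre of its underside; x and y square to the pocket. The jar fits in any quarter turn and can twist in it some 5 degrees. Across the middle from the jar, yaw within 35 degrees.
- brace_pocket (a point): Centre of the pocket's floor, 8 mm above the table: the jar's origin comes here.
- jar_mouth (a point): Centre of the jar's mouth, 100 mm above its underside, inside the cap while it is on. A sprung insert here pushes the cap up with about 14 N while tight; the cap may rise some 2 mm as it is unscrewed but need not be followed, and once clear of the threads it lifts straight off.
- foil_tray: Bystander: lidded foil tray, 120 x 165 x 50 mm, beyond the work. Origin: centre of its underside.
- deli_tub: Bystander: round white deli tub, 114 mm diameter, 90 mm high. Origin: centre of its underside.
- round_jar: Bystander: round glass jar, 72 mm diameter, 90 mm high, not to be opened. Origin: centre of its underside.

How it is judged:
On the way, in this order (a step that is already met when the one before it is completed fails the run):
1. the jar stands fully down in the pocket, its cap still screwed on (horizontal distance between jar and brace_pocket below 0.006 m and z of jar in the frame of brace between 0.005 and 0.0115 m and angle between jar's own z axis and vertical below 0.07 rad and (angle between the x axis of jar and the x axis of brace, either way round below 0.2 rad or angle between the x axis of jar and the x axis of brace, either way round above 1.37 rad) and angle between the x axis of cap and the x axis of jar, either way round below 0.35 rad and z of cap in the frame of jar below 0.088 m), for 0.2 s.
2. the cap has been turned past its threads with the jar braced in the pocket (horizontal distance between jar and brace_pocket below 0.006 m and z of jar in the frame of brace between 0.005 and 0.0115 m and angle between jar's own z axis and vertical below 0.07 rad and (angle between the x axis of jar and the x axis of brace, either way round below 0.2 rad or angle between the x axis of jar and the x axis of brace, either way round above 1.37 rad) and angle between the x axis of cap and the x axis of jar, either way round above 0.68 rad and z of cap in the frame of jar below 0.1 m and horizontal distance between cap and jar below 0.01 m), for 0.1 s.
At the end, for the whole second after the job is handed in: The jar stands fully down in the pocket (within 6 mm of its centre, upright within 4 degrees, square to it), and the fingers hold the cap still and level (within 11 degrees), free of the jar, its lower edge 6 to 50 mm above the mouth and within 20 mm of its axis (horizontal distance between jar and brace_pocket below 0.006 m and z of jar in the frame of brace between 0.005 and 0.0115 m and angle between jar's own z axis and vertical below 0.07 rad and (angle between the x axis of jar and the x axis of brace, either way round below 0.2 rad or angle between the x axis of jar and the x axis of brace, either way round above 1.37 rad) and z of cap in the frame of jar_mouth between 0.006 and 0.05 m and horizontal distance between cap and jar_mouth below 0.02 m and angle between cap's own z axis and vertical below 0.2 rad and contact force between the fingers and cap above 1 N and contact force between cap and jar below 0.1 N and contact force between cap and brace below 0.1 N and linear speed of each of cap, jar below 0.03 m/s); the arm keeps its last pose, push and grip.
It fails at once if the foil tray is moved more than 30 mm or tipped (distance of foil_tray from where it was at the start of the episode above 0.03 m or angle between foil_tray's own z axis and vertical above 0.3 rad).
It fails at once if the deli tub is moved more than 30 mm or tipped (distance of deli_tub from where it was at the start of the episode above 0.03 m or angle between deli_tub's own z axis and vertical above 0.3 rad).
It fails at once if the round jar is moved more than 30 mm or tipped (distance of round_jar from where it was at the start of the episode above 0.03 m or angle between round_jar's own z axis and vertical above 0.3 rad).
It fails at once if the jar is tipped by more than 35 degrees (angle between jar's own z axis and vertical above 0.61 rad).
It also fails if it takes over 51 s, if anything falls off the work surface, if the arm or the gripper's body presses on something with over 40 N, if the wrist force passes 120 N, or if a joint passes its speed limit or range.

### The arm

A 6-joint arm with a two-finger parallel gripper is mounted at the origin on the work surface. World frame = base frame: x ahead of the robot, y to its left, z up, the work surface at z = 0. Lengths are in m, angles in rad, forces in N, time in s.
With the tool pointing down it reaches from about 0.35 to 0.85 m from the base axis. Payload 8.1 kg.
Tool frame: the origin (TCP) lies at the very end of the fingers, on their centre line; the grasp point (between the pads) lies robot.hold_point_z behind it (robot.hold_point_z is the distance from the TCP to the grasp point, in m); z points along the fingers, y is the direction in which the jaws open and shut (so a half turn about z gives the same grasp; the last joint's range is limited). The gripper opens to 93 mm and grips with 3 to 60 N. Pads are 15 mm wide; open, the fingers measure 128 mm over their backs; the gripper's body (75 mm by 188 mm) begins 65 mm behind the grasp point.
Start: joints at [1.023, 0.13, 1.488, -0, 1.523, -0.085], TCP at [0.268, 0.537, 0.219] pointing down, gripper open.
Joint ranges: [-2.96, 2.96], [-0.89, 2.26], [0.02, 2.5], [-1.34, 4.48], [0, 2.73], [-2.66, 2.66]. Speed limits (rad/s): [2.39, 2.39, 2.79, 3.14, 3.14, 3.14].

### API

Orientations are given as a rotation vector (axis times angle).
In Python, from plant import robot, cams gives the robot as it stands. The module is installed in compiled form; this text tells all that it offers.
- The arm moves only by the tool step_arm, never from a script. Its argument "deltas" is a list of rows, each an object with "offset": the shift along the tool's x, y, z in cm, a list of three; "roll": the turn about the tool's z in rad. In form: [{"offset": [x, y, z], "roll": roll}, ...]. A call has 1 to 12 rows; each row shifts and turns the commanded pose from where the row before left it, along the tool's axes as they then stand; what a row does not reach is not made up. A row lasts 1/8 s, in which the tool goes at most 62.5 mm and 10.7 degrees, less where a joint would pass 70% of its speed; a pose out of reach is approached as far as the arm can. A call with a gripper value outside its range is refused whole. "fingers" is the finger opening in cm, from 0 to 9.3, set as the call begins (left out, the last holds). The fingers move at their own pace and stop on an object; "grip_force" is the grip in N (left out, the last holds). Time passes only in rows, so rows that do not move let the fingers close. It gives the time, the measured TCP pose, the force and the opening at its end, in the units of the state.
- robot.read_state(): the state, without advancing time (a new reading comes with each control period).
- cams.read_camera(name): name is "side" or "top"; returns a dict with "pixels" (420x560x3 uint8, red, green, blue), "fx", "fy", "cx", "cy" (pixels), "k1" (the pictures are not rectified: a ray, as slopes to the right and down, at radius r is drawn at 1 + k1 r^2 times it, then the intrinsics apply), "extrinsics" (4x4, takes a point from world to camera coordinates). Camera axes: x right, y down, z forward; pixel columns grow to the right and rows downward; lengths in m; the calibration is good to about 2 mm. A picture is of the moment at which its call begins. There is no depth.
- robot.close_job(): hands the job in, once; it reports no verdict.
Trained networks look in a picture, given as the dict that the camera call returned (one of the last four; its "shot" number tells which), for a name from the list of things; names that differ only in an ending like _2 or _b are one class to them, and where a whole thing is asked for, a point or a joint stands for the part that bears it (a point fixed in the world has none). Each returns a list of dicts, best first, with "score" (0 to 1); they miss things now and then, are a little off and sometimes report something else, mostly with a low value. They report only what shows in the picture. A call takes as long as a camera call.
- cams.boxes_of(picture, thing): "xy" ([column, row] in pixels, amid what is visible of it).
- cams.silhouettes(picture, thing): "mask" (420x560 bool, what is visible of it) and "xy" ([column, row] in pixels, amid what is visible of it).
- cams.pinpoint(picture, thing): "xy" ([column, row] in pixels: a listed point, or the origin of a listed thing).
The state is a dict: "t": time; "q": joint angles; "dq": joint speeds; "joint_torque": joint torques, N m; "tool_pos": TCP position; "orientation": TCP orientation; "force": force on the tool from outside, world axes, zero at the start; "wrist_torque": the same for the moment, N m; "opening": finger opening in m.
Only numpy, scipy, OpenCV 4.12 (cv2) and the standard library are available. Lean on these libraries where they do the work, as an engineer would, in place of code of your own. Each camera call takes 0.05 s, during which the arm holds its last target. There are 200 camera calls.

## Working session

There is one attempt and no reset: what is moved stays moved. The work goes in short steps, Python scripts to look and compute and a tool call to move; the robot and the scene stay as the last step left them, time stands still between calls to the robot, and variables do not carry over. Pictures are saved under pics/ and viewed, about 8 in all and at most 12, crops included, and the job is handed in when it is done.

Besides the shell and the picture viewer there is one more tool, called after "Call:" as a command line: name --argument value ..., lists and objects as JSON in quotes. step_arm: Moves the arm, as the interface text tells. Its arguments: {"type":"object","properties":{"deltas":{"type":"array"},"fingers":{"type":"number"},"grip_force":{"type":"number"}},"required":["deltas"]}

```bash
mkdir -p pics; cat > h.py <<'E'
import numpy as np, cv2
from plant import robot, cams
def save(p,n): cv2.imwrite(f'pics/{n}.png', cv2.cvtColor(p['pixels'],cv2.COLOR_RGB2BGR))
def Kd(p):
    return np.array([[p['fx'],0,p['cx']],[0,p['fy'],p['cy']],[0,0,1.]]), np.array([p['k1'],0,0,0,0.])
def ray(p,xy):
    K,d=Kd(p); u=cv2.undistortPoints(np.array([[xy]],float),K,d)[0,0]
    E=np.array(p['extrinsics']); R,t=E[:3,:3],E[:3,3]
    v=R.T@np.array([u[0],u[1],1]); return -R.T@t, v/np.linalg.norm(v)
def atz(p,xy,z):
    o,v=ray(p,xy); return o+v*(z-o[2])/v[2]
def tri(rs):
    A=sum(np.eye(3)-np.outer(v,v) for o,v in rs); b=sum((np.eye(3)-np.outer(v,v))@o for o,v in rs)
    x=np.linalg.solve(A,b); return x,[np.linalg.norm((np.eye(3)-np.outer(v,v))@(x-o)) for o,v in rs]
def proj(p,X):
    K,d=Kd(p);E=np.array(p['extrinsics'])
    return cv2.projectPoints(np.atleast_2d(X).astype(float),cv2.Rodrigues(E[:3,:3])[0],E[:3,3],K,d)[0][:,0]
E
python3 - <<'E'
from h import *
np.set_printoptions(precision=4,suppress=True)
s=robot.read_state(); print(s, robot.hold_point_z)
P={n:cams.read_camera(n) for n in('top','side')}
for n,p in P.items():
    save(p,n+'0'); E=p['extrinsics']; print(n,-E[:3,:3].T@E[:3,3],E[2,:3])
for th in ['jar','cap','brace','brace_pocket','jar_mouth','foil_tray','deli_tub','round_jar']:
    rs=[]
    for n,p in P.items():
        r=cams.pinpoint(p,th)[:2]; print(th,n,[(np.array(a['xy']),round(a['score'],2)) for a in r])
        if r: rs.append(ray(p,r[0]['xy']))
    if len(rs)==2: print('  ',*tri(rs))
cv2.imwrite('pics/both0.png',np.hstack([cv2.imread('pics/top0.png'),cv2.imread('pics/side0.png')])[:, :][::1])
E
```

```text
{'t': 0.0, 'q': array([ 1.0226,  0.1312,  1.4893,  0.    ,  1.523 , -0.0854]), 'dq': array([-0.0003,  0.    ,  0.0005, -0.0002, -0.0005, -0.001 ]), 'joint_torque': array([  0.    , -55.9862, -49.175 ,   0.077 ,   0.0356,  -0.0002]), 'tool_pos': array([0.2675, 0.5364, 0.2176]), 'orientation': array([-0.7203, -3.0573,  0.0028]), 'force': array([-0.4314,  0.1218,  0.6248]), 'wrist_torque': array([-0.0085,  0.0121, -0.0905]), 'opening': 0.0929897911492736} 0.0188
top [0.5455 0.0077 1.13  ] [ 0.046   0.0097 -0.9989]
side [ 0.351  -0.7978  0.7325] [ 0.2563  0.7576 -0.6003]
jar top [(array([188.9, 252.3]), 0.52)]
jar side [(array([219.6, 194.8]), 0.97)]
   [ 0.4792  0.2589 -0.0094] [np.float64(0.002178972173170268), np.float64(0.0021789721731703257)]
cap top [(array([180.5, 256.3]), 0.63)]
cap side [(array([213.6, 174.4]), 0.73), (array([218.7, 192.6]), 0.52)]
   [0.4713 0.2625 0.0698] [np.float64(0.003957235892360478), np.float64(0.0039572358923605135)]
brace top [(array([368.8, 260.6]), 0.56), (array([295.8, 156.1]), 0.52)]
brace side [(array([214.8, 171.8]), 0.73), (array([256.9, 303.7])
[... 454 characters left out ...]
np.float64(0.0022572655502005046), np.float64(0.002257265550200524)]
foil_tray top [(array([297.9, 157.1]), 0.71)]
foil_tray side [(array([328.4, 227.6]), 0.84)]
   [ 0.7421 -0.0259  0.0021] [np.float64(0.00031479743370992227), np.float64(0.0003147974337100339)]
deli_tub top [(array([147.7, 169.9]), 0.84), (array([179.5, 255. ]), 0.51)]
deli_tub side [(array([274.1, 165.4]), 0.6)]
   [ 0.7022  0.3792 -0.0104] [np.float64(0.001862361739751807), np.float64(0.0018623617397521054)]
round_jar top [(array([188.9, 249.9]), 0.61), (array([427.1, 193.9]), 0.56)]
round_jar side [(array([357.1, 342. ]), 0.83)]
   [ 0.6477  0.0913 -0.375 ] [np.float64(0.29906473719287696), np.float64(0.299064737192877)]
```

View pics/top0.png

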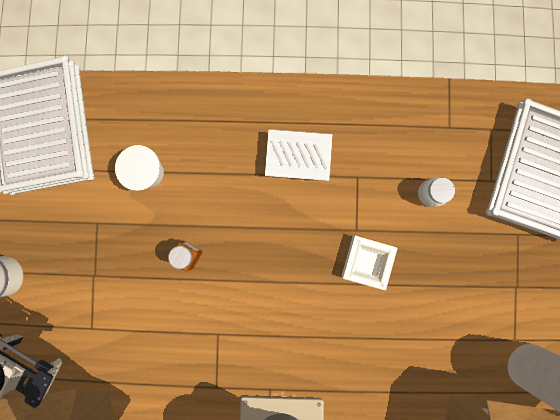

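View pics/side0.png

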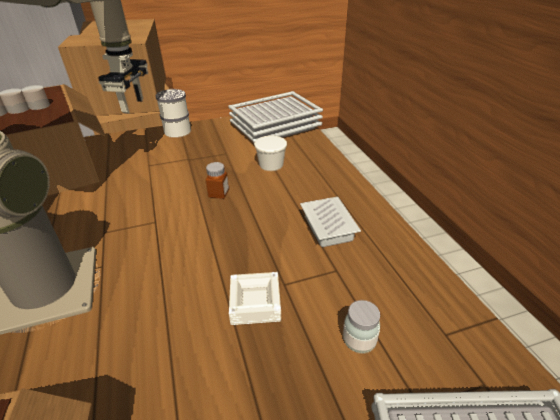

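The top view shows the capped jar at (180,257), the brace at (369,261), the tub at (138,168), the tray at (298,155) and the round jar at (437,192). Next I'll fit the jar and brace outlines in both views to get their yaw.

```bash
cat > fit.py <<'E'
from h import *
from scipy.optimize import minimize
def circ(r,z,n=40):
    a=np.linspace(0,2*np.pi,n,endpoint=False); return np.c_[r*np.cos(a),r*np.sin(a),0*a+z]
def box(s,z0,z1): return np.array([[i*s,j*s,z] for i in(-1,1) for j in(-1,1) for z in(z0,z1)])
PARTS={'brace':[box(.056,0,.04)],'jar':[box(.028,0,.072),np.r_[circ(.02,.07),circ(.02,.09)],np.r_[circ(.027,.084),circ(.027,.104)]]}
S=4
def render(p,parts,x,sub=slice(None)):
    c,s=np.cos(x[3]),np.sin(x[3]); R=np.array([[c,-s,0],[s,c,0],[0,0,1]])
    m=np.zeros((420*S,560*S),np.uint8)
    for Q in parts[sub]:
        uv=proj(p,Q@R.T+x[:3]); h=cv2.convexHull(((uv+.5)*S).astype(np.float32)); cv2.fillConvexPoly(m,np.round(h).astype(np.int32),1)
    return cv2.resize(m.astype(np.float32),(560,420),interpolation=cv2.INTER_AREA)
def fit(pm,thing,x0,fixz=None,sub=slice(None)):
    def cost(v):
        x=v*np.array([.01,.01,.01,.2]) 
        if fixz is not None: x[2]=fixz
        c=0
        for p,m in pm:
            r=render(p,PARTS[thing],x,sub); c+=1-np.minimum(r,m).sum()/np.maximum(r,m).sum()
        return c
    best=None
    for y in np.radians([-30,-15,0,15,30]):
        v0=np.array([x0[0],x0[1],x0[2],y])/np.array([.01,.01,.01,.2])
        r=minimize(cost,v0,method='Nelder-Mead',options=dict(initial_simplex=np.vstack([v0]+[v0+.6*e for e in np.eye(4)]),maxiter=150,xatol=.005,fatol=1e-4))
        if best is None or r.fun<best[1]: best=(r.x*np.array([.01,.01,.01,.2]),r.fun)
    return best
E
python3 - <<'E'
from fit import *
np.set_printoptions(precision=4,suppress=True)
P=[cams.read_camera(n) for n in('top','side')]
for th,x0 in(('brace',[.473,-.214,0]),('jar',[.475,.258,0])):
    ms=[]
    for p in P:
        r=cams.silhouettes(p,th); print(th,[(np.array(a['xy']),round(a['score'],2),int(a['mask'].sum())) for a in r[:3]])
        u=proj(p,x0)[0]; r.sort(key=lambda a:np.linalg.norm(np.array(a['xy'])-u)-20*a['score'])
        ms.append(r[0]['mask'].astype(np.float32))
    for z in (None,0.): print(th,'both',fit(list(zip(P,ms)),th,x0,z))
    for i in (0,1): print(th,i,fit([(P[i],ms[i])],th,x0,0.))
    x=fit(list(zip(P,ms)),th,x0,0.)[0]
    for i,p in enumerate(P):
        im=cv2.cvtColor(p['pixels'],cv2.COLOR_RGB2BGR); im=cv2.resize(im,None,fx=4,fy=4,interpolation=cv2.INTER_CUBIC)
        for m,c in((ms[i],(0,255,0)),(render(p,PARTS[th],x),(255,0,255))):
            cs,_=cv2.findContours((cv2.resize(m,None,fx=4,fy=4)>.5).astype(np.uint8),cv2.RETR_EXTERNAL,cv2.CHAIN_APPROX_NONE); cv2.drawContours(im,cs,-1,c,1)
        u=(proj(p,x[:3])[0]*4).astype(int); np.save(f'/tmp/{th}{i}.npy',im[u[1]-150:u[1]+150,u[0]-200:u[0]+200] if th=='brace' else im[u[1]-190:u[1]+110,u[0]-200:u[0]+200])
L=np.load
cv2.imwrite('pics/fit0.png',np.vstack([np.hstack([L(f'/tmp/{t}{i}.npy') for i in(0,1)]) for t in('brace','jar')]))
E
```

```text
brace [(array([367.8, 262.8]), 0.69, 1955)]
brace [(array([254.4, 298.3]), 0.86, 2399)]
brace both (array([ 0.47  , -0.2138, -0.0027, -0.2531]), np.float64(0.11990869045257568))
brace both (array([ 0.4696, -0.2146,  0.0187, -0.2645]), np.float64(0.1335405707359314))
brace 0 (array([ 0.4732, -0.2141, -0.0023, -0.2401]), np.float64(0.053228676319122314))
brace 1 (array([ 0.4679, -0.215 ,  0.0169, -0.245 ]), np.float64(0.035497307777404785))
jar [(array([190.5, 249. ]), 0.69, 236), (array([138.2, 167.5]), 0.43, 1724)]
jar [(array([215.2, 186.3]), 0.93, 506)]
jar both (array([ 0.4745,  0.2551,  0.0009, -0.5371]), np.float64(1.0183193683624268))
jar both (array([ 0.4743,  0.2557, -0.0013, -0.5511]), np.float64(1.0196877717971802))
jar 0 (array([0.4799, 0.2521, 0.0006, 0.9928]), np.float64(0.6722440123558044))
jar 1 (array([ 0.4733,  0.2592,  0.0016, -0.4643]), np.float64(0.3205323815345764))
```

View pics/fit0.png

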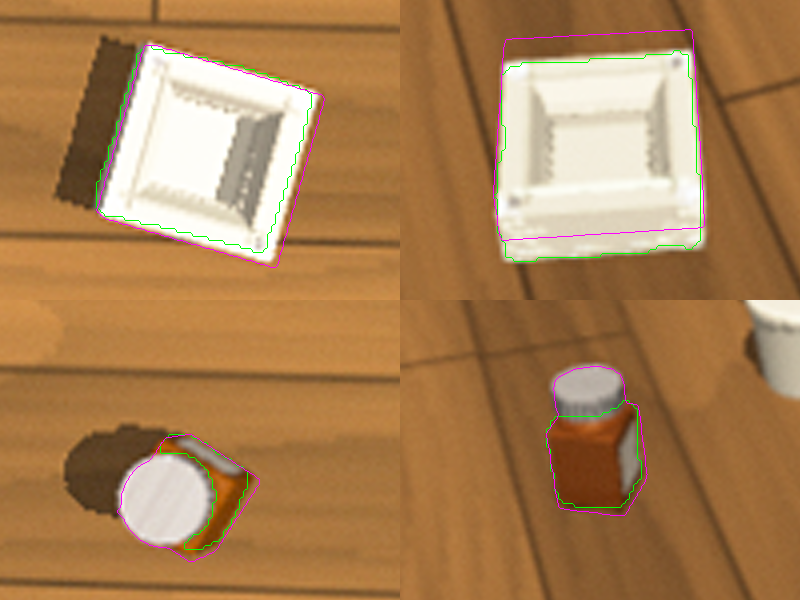

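The brace fits well in the top view, with yaw about -0.25. The side overlay was drawn with a leftover z value, which is a bug of mine. The network's jar mask leaves out the cap, so I'll refine both with GrabCut masks.

```bash
sed -i "s/^    return best/    if fixz is not None: best[0][2]=fixz\n    return best/" fit.py
cat >> fit.py <<'E'
def gc(p,parts,x):
    m=render(p,parts,x); k=lambda n:cv2.getStructuringElement(cv2.MORPH_ELLIPSE,(n,n))
    u=proj(p,np.array(x[:3])+[0,0,.04])[0].astype(int); r=40
    y0,y1,x0,x1=max(u[1]-r,0),u[1]+r,max(u[0]-r,0),u[0]+r; f=3
    im=cv2.resize(cv2.cvtColor(p['pixels'],cv2.COLOR_RGB2LAB)[y0:y1,x0:x1],None,fx=f,fy=f,interpolation=cv2.INTER_CUBIC)
    mm=(cv2.resize(m[y0:y1,x0:x1],None,fx=f,fy=f)>.5).astype(np.uint8)
    g=np.full(mm.shape,cv2.GC_BGD,np.uint8); g[cv2.dilate(mm,k(15))>0]=cv2.GC_PR_BGD; g[mm>0]=cv2.GC_PR_FGD; g[cv2.erode(mm,k(15))>0]=cv2.GC_FGD
    cv2.grabCut(im,g,None,np.zeros((1,65)),np.zeros((1,65)),4,cv2.GC_INIT_WITH_MASK)
    o=np.zeros((420,560),np.float32); o[y0:y1,x0:x1]=cv2.resize(((g==1)|(g==3)).astype(np.float32),(x1-x0,y1-y0),interpolation=cv2.INTER_AREA); return o
E
python3 - <<'E'
from fit import *
np.set_printoptions(precision=4,suppress=True)
P=[cams.read_camera(n) for n in('top','side')]
rows=[]
for th,x in(('brace',np.array([.473,-.214,0,-.245])),('jar',np.array([.4744,.2555,0,-.545]))):
    for it in range(2):
        ms=[gc(p,PARTS[th],x) for p in P]; x,c=fit(list(zip(P,ms)),th,x[:3],0.); print(th,x,c)
    print('free z',fit(list(zip(P,ms)),th,x[:3]))
    for i in (0,1): print(th,i,fit([(P[i],ms[i])],th,x[:3],0.))
    ims=[]
    for i,p in enumerate(P):
        im=cv2.resize(cv2.cvtColor(p['pixels'],cv2.COLOR_RGB2BGR),None,fx=4,fy=4,interpolation=cv2.INTER_CUBIC)
        for m,c in((ms[i],(0,255,0)),(render(p,PARTS[th],x),(255,0,255))):
            cs,_=cv2.findContours((cv2.resize(m,None,fx=4,fy=4)>.5).astype(np.uint8),cv2.RETR_EXTERNAL,cv2.CHAIN_APPROX_NONE); cv2.drawContours(im,cs,-1,c,1)
        u=(proj(p,x[:3])[0]*4).astype(int); d=40*(th=='jar'); ims.append(im[u[1]-150-d:u[1]+150-d,u[0]-200:u[0]+200])
    rows.append(np.hstack(ims))
cv2.imwrite('pics/fit1.png',np.vstack(rows))
E
```

```text
brace [ 0.4699 -0.2145  0.     -0.2543] 0.03784090280532837
brace [ 0.4699 -0.2145  0.     -0.254 ] 0.03773099184036255
free z (array([ 0.4699, -0.2147, -0.0002, -0.2556]), np.float64(0.03805994987487793))
brace 0 (array([ 0.4707, -0.2146,  0.    , -0.2519]), np.float64(0.014229536056518555))
brace 1 (array([ 0.469 , -0.2144,  0.    , -0.2532]), np.float64(0.009530067443847656))
jar [ 0.4747  0.2584  0.     -0.4748] 0.11519843339920044
jar [ 0.4749  0.2586  0.     -0.4878] 0.11296826601028442
free z (array([ 0.4742,  0.2592, -0.0012, -0.4613]), np.float64(0.11065614223480225))
jar 0 (array([ 0.4752,  0.2586,  0.    , -0.4993]), np.float64(0.03913259506225586))
jar 1 (array([ 0.4728,  0.2578,  0.    , -0.3812]), np.float64(0.0382080078125))
```

View pics/fit1.png

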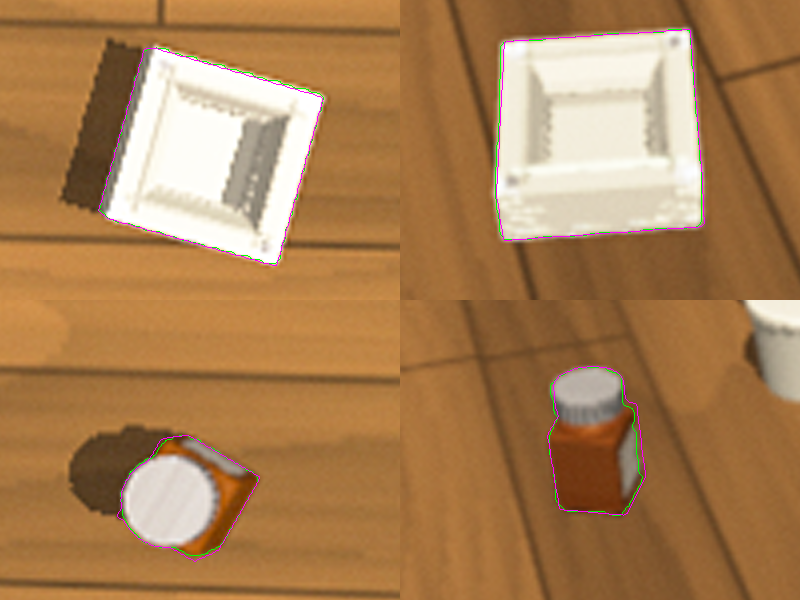

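GrabCut and the model agree to within a pixel. The brace is at (0.470, -0.2145) with yaw -0.254. The jar is at (0.4745, 0.2585) with yaw about -0.48, both at z≈0. The tool's jaw axis is already at 1.108 rad and the jar needs 1.09. I'll move above the jar.

Call:
step_arm --deltas '[{"offset": [-3.09,-1.56,0],"roll": 0},{"offset": [-3.87,-1.96,0],"roll": 0},{"offset": [-3.87,-1.96,0],"roll": 0},{"offset": [-3.87,-1.96,0],"roll": 0},{"offset": [-3.87,-1.96,0],"roll": 0},{"offset": [-3.87,-1.96,0],"roll": 0},{"offset": [-3.87,-1.96,0],"roll": 0},{"offset": [-3.09,-1.56,2],"roll": 0.018},{"offset": [-1.54,-0.79,3],"roll": 0},{"offset": [0,0,0],"roll": 0}]' --fingers 9.3 --grip_force 30

```text
t: 2.55
tool_pos: [0.4733, 0.2567, 0.1661]
orientation: [-0.75, -3.047, 0.005]
force: [0.1, 1.0, -0.2]
opening: 0.093
```

```bash
cat > go.py <<'E'
import sys; from h import *
def go(tx,ty,tz,ang):
    s=robot.read_state(); R=cv2.Rodrigues(np.array(s['orientation']))[0]; d=R.T@(np.array([tx,ty,tz])-s['tool_pos'])*100
    a=np.arctan2(R[1,1],R[0,1]); r=-((ang-a+np.pi/2)%np.pi-np.pi/2)
    print('t',s['t'],'pos',s['tool_pos'].round(4),'yang',round(a,4),'tilt',R[:2,2].round(4),'offset',d.round(2),'roll',round(r,4),'F',s['force'].round(1),'T',s['wrist_torque'].round(2),'open',round(s['opening'],4),'q',s['q'].round(2))
if __name__=='__main__': go(*map(float,sys.argv[1:]))
E
python3 go.py .4745 .2585 .040 1.09
```

```text
t 2.55 pos [0.4733 0.2567 0.1661] yang 1.0879 tilt [-0.0046 -0.002 ] offset [-0.06  0.27 12.61] roll -0.0021 F [ 0.1  1.  -0.2] T [-0.03  0.01 -0.01] open 0.093 q [ 0.4  -0.    1.72 -0.    1.43 -0.69]
```

Call:
step_arm --deltas '[{"offset": [0,0.15,3],"roll": 0},{"offset": [0,0.12,4],"roll": 0},{"offset": [0,0,3.5],"roll": 0},{"offset": [0,0,2.1],"roll": 0},{"offset": [0,0,0],"roll": 0}]'

```text
t: 3.18
tool_pos: [0.4744, 0.2613, 0.0421]
orientation: [-0.746, -3.049, 0.002]
force: [0.4, 0.7, 0.4]
opening: 0.0929
```

```bash
python3 - <<'E'
from fit import *
from go import go
go(.4745,.2585,.040,1.09)
P=[cams.read_camera(n) for n in('top','side')]
ims=[]
x=np.array([.4745,.2585,0,-.48])
for p in P:
    im=cv2.resize(cv2.cvtColor(p['pixels'],cv2.COLOR_RGB2BGR),None,fx=4,fy=4,interpolation=cv2.INTER_CUBIC)
    u=(proj(p,x[:3])[0]*4).astype(int); ims.append(im[u[1]-190:u[1]+110,u[0]-200:u[0]+200])
cv2.imwrite('pics/pre.png',np.hstack(ims))
E
```

```text
t 3.175 pos [0.4744 0.2613 0.0421] yang 1.091 tilt [-0.0025 -0.0008] offset [-0.14 -0.24  0.21] roll 0.001 F [0.4 0.7 0.4] T [0.02 0.04 0.  ] open 0.0929 q [ 0.41  0.14  1.82  0.    1.19 -0.68]
```

View pics/pre.png

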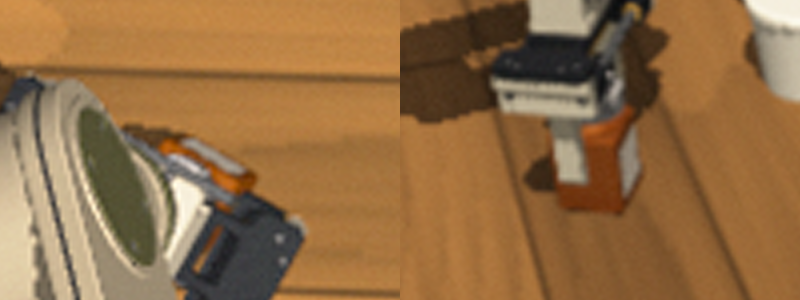

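The fingers straddle the body on its flat sides, so I'll close on it.

Call:
step_arm --deltas '[{"offset": [-0.14,-0.24,0.2],"roll": 0},{"offset": [0,0,0],"roll": 0}]'

```text
t: 3.52
tool_pos: [0.4765, 0.2581, 0.0417]
orientation: [0.748, 3.05, 0.001]
force: [-0.7, 1.0, 0.8]
opening: 0.0928
```

Call:
step_arm --deltas '[{"offset": [0,0,0],"roll": 0},{"offset": [0,0,0],"roll": 0},{"offset": [0,0,0],"roll": 0},{"offset": [0,0,0],"roll": 0},{"offset": [0,0,0],"roll": 0},{"offset": [0,0,0],"roll": 0}]' --fingers 4.5 --grip_force 35

```text
t: 4.28
tool_pos: [0.4758, 0.2578, 0.0406]
orientation: [-0.748, -3.051, 0.001]
force: [-0.9, -0.9, 0.4]
opening: 0.0558
```

```bash
python3 go.py .4745 .2585 .16 1.09
```

```text
t 4.275 pos [0.4758 0.2578 0.0406] yang 1.09 tilt [-0.0002 -0.0003] offset [ 1.500e-01 -1.000e-02 -1.194e+01] roll 0.0 F [-0.9 -0.9  0.4] T [-0.27  0.06  0.05] open 0.0558 q [ 0.4   0.13  1.82 -0.    1.18 -0.69]
```

Call:
step_arm --deltas '[{"offset": [0,0,-1],"roll": 0},{"offset": [0,0,-2.5],"roll": 0},{"offset": [0,0,-3],"roll": 0},{"offset": [0,0,-2],"roll": 0},{"offset": [0,0,-0.5],"roll": 0},{"offset": [0,0,0],"roll": -0.113},{"offset": [0,0,0],"roll": -0.114},{"offset": [0,0,0],"roll": 0}]'

```text
t: 5.28
tool_pos: [0.4752, 0.2578, 0.1297]
orientation: [-0.398, -3.115, 0.001]
force: [-0.8, -0.4, -2.9]
opening: 0.056
```

```bash
python3 go.py .470 -.2145 .13 1.317
```

```text
t 5.275 pos [0.4752 0.2578 0.1297] yang 1.3163 tilt [-0.0015 -0.0005] offset [-1.138e+01 -4.584e+01 -1.000e-02] roll -0.0007 F [-0.8 -0.4 -2.9] T [ 0.02  0.01 -0.05] open 0.056 q [ 0.4   0.03  1.76  0.    1.35 -0.91]
```

Call:
step_arm --deltas '[{"offset": [-0.45,-1.83,0],"roll": 0},{"offset": [-0.91,-3.67,0],"roll": 0},{"offset": [-1.14,-4.58,0],"roll": 0},{"offset": [-1.14,-4.58,0],"roll": 0},{"offset": [-1.14,-4.58,0],"roll": 0},{"offset": [-1.14,-4.58,0],"roll": 0},{"offset": [-1.14,-4.58,0],"roll": 0},{"offset": [-1.14,-4.58,0],"roll": 0},{"offset": [-1.14,-4.58,0],"roll": 0},{"offset": [-1.14,-4.58,0],"roll": 0},{"offset": [-0.68,-2.75,0],"roll": 0},{"offset": [-0.23,-0.92,0],"roll": 0}]'

```text
t: 6.78
tool_pos: [0.47, -0.2161, 0.1304]
orientation: [-0.404, -3.115, 0.0]
force: [-0.6, -0.1, -2.0]
opening: 0.0558
```

Call:
step_arm --deltas '[{"offset": [0,0,1.5],"roll": 0},{"offset": [0,0,1.5],"roll": 0},{"offset": [0,0,0],"roll": 0},{"offset": [0,0,0],"roll": 0}]'

```text
t: 7.28
tool_pos: [0.4711, -0.2133, 0.1004]
orientation: [-0.396, -3.116, -0.0]
force: [0.6, 0.1, -3.3]
opening: 0.0562
```

```bash
cat > look.py <<'E'
import sys
from fit import *
from go import go
np.set_printoptions(precision=4,suppress=True)
s=robot.read_state(); go(.470,-.2145,.049,1.317)
P=[cams.read_camera(n) for n in('top','side')]
# jar z follows from grip at 41 mm of body height
x=np.array([s['tool_pos'][0],s['tool_pos'][1],s['tool_pos'][2]-.041,-.254]); ims=[]
for p in P:
    im=cv2.resize(cv2.cvtColor(p['pixels'],cv2.COLOR_RGB2BGR),None,fx=4,fy=4,interpolation=cv2.INTER_CUBIC)
    for m,c in((render(p,PARTS['jar'],x),(255,0,255)),(render(p,PARTS['brace'],np.array([.47,-.2145,0,-.254])),(0,255,0))):
        cs,_=cv2.findContours((cv2.resize(m,None,fx=4,fy=4)>.5).astype(np.uint8),cv2.RETR_EXTERNAL,cv2.CHAIN_APPROX_NONE); cv2.drawContours(im,cs,-1,c,1)
    u=(proj(p,[.47,-.2145,.05])[0]*4).astype(int); ims.append(im[u[1]-200:u[1]+200,u[0]-200:u[0]+200])
cv2.imwrite(f'pics/{sys.argv[1]}.png',np.hstack(ims))
for th in('jar','cap','jar_mouth'):
    rs=[]
    for p in P:
        r=cams.pinpoint(p,th)
        if r: rs.append(ray(p,r[0]['xy'])); print(th,r[0]['score'])
    if len(rs)==2: print(th,*tri(rs))
E
python3 look.py over
```

```text
t 7.275 pos [ 0.4711 -0.2133  0.1004] yang 1.318 tilt [-0.0005  0.0003] offset [ 0.07 -0.15  5.14] roll 0.001 F [ 0.6  0.1 -3.3] T [-0.04 -0.02 -0.  ] open 0.0562 q [-0.52 -0.    1.85  0.    1.3  -1.84]
jar 0.18
jar 0.57
jar [ 0.7412  0.7136 -1.0113] [np.float64(0.08983458738993193), np.float64(0.0898345873899317)]
cap 0.52
```

View pics/over.png

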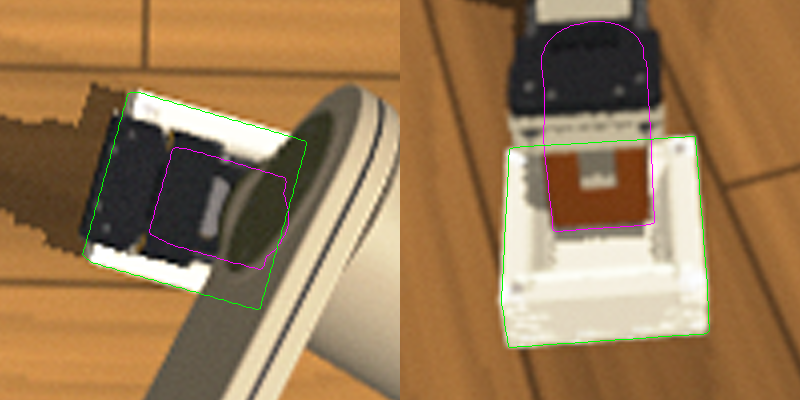

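The jar hangs upright and is lined up with the pocket. The predicted outline (magenta) matches its visible face at columns 553–650 of the side crop. I'll lower it and watch the force.

Call:
step_arm --deltas '[{"offset": [0.07,-0.12,1.2],"roll": 0},{"offset": [0,0,1.2],"roll": 0},{"offset": [0,0,0.8],"roll": 0},{"offset": [0,0,0],"roll": 0}]'

```text
t: 8.18
tool_pos: [0.4693, -0.2146, 0.0673]
orientation: [-0.397, -3.114, -0.001]
force: [0.9, 0.1, -2.6]
opening: 0.0558
```

Call:
step_arm --deltas '[{"offset": [0,0,0.5],"roll": 0},{"offset": [0,0,0.4],"roll": 0},{"offset": [0,0,0],"roll": 0}]'

```text
t: 8.55
tool_pos: [0.4702, -0.2149, 0.0594]
orientation: [0.398, 3.116, 0.0]
force: [2.1, 0.9, -4.6]
opening: 0.0556
```

```bash
python3 go.py .47 -.2145 .0486 1.317
```

```text
t 8.55 pos [ 0.4702 -0.2149  0.0594] yang 1.317 tilt [0.0002 0.0001] offset [0.03 0.04 1.08] roll 0.0 F [ 2.1  0.9 -4.6] T [ 0.12 -0.3   0.03] open 0.0556 q [-0.53  0.05  1.88  0.    1.22 -1.85]
```

Call:
step_arm --deltas '[{"offset": [0,0,0.4],"roll": 0},{"offset": [0,0,0.4],"roll": 0},{"offset": [0,0,0.2],"roll": 0},{"offset": [0,0,0.1],"roll": 0},{"offset": [0,0,0],"roll": 0}]'

```text
t: 9.18
tool_pos: [0.4702, -0.215, 0.0487]
orientation: [0.398, 3.116, 0.0]
force: [2.2, 1.8, -3.0]
opening: 0.0558
```

```bash
python3 go.py .47 -.2145 .0486 1.317
```

```text
t 9.175 pos [ 0.4702 -0.215   0.0487] yang 1.317 tilt [0.0002 0.    ] offset [0.04 0.04 0.01] roll -0.0 F [ 2.2  1.8 -3. ] T [ 0.32 -0.45  0.11] open 0.0558 q [-0.53  0.06  1.89  0.    1.19 -1.85]
```

Call:
step_arm --deltas '[{"offset": [0,0,0.15],"roll": 0},{"offset": [0,0,0.1],"roll": 0},{"offset": [0,0,0],"roll": 0}]'

```text
t: 9.55
tool_pos: [0.4705, -0.215, 0.0485]
orientation: [0.397, 3.116, 0.0]
force: [-8.1, 7.4, 20.3]
opening: 0.0559
```

Call:
step_arm --deltas '[{"offset": [0,0,0],"roll": 0},{"offset": [0,0,0],"roll": 0},{"offset": [0,0,0],"roll": 0},{"offset": [0,0,0],"roll": 0},{"offset": [0,0,0],"roll": 0}]' --fingers 9.3

```text
t: 10.18
tool_pos: [0.47, -0.215, 0.046]
orientation: [-0.398, -3.116, -0.0]
force: [-0.0, -0.8, 0.0]
opening: 0.0929
```

Call:
step_arm --deltas '[{"offset": [0,0,-2],"roll": 0},{"offset": [0,0,-4],"roll": 0},{"offset": [0,0,-4],"roll": 0},{"offset": [0,0,-4],"roll": 0},{"offset": [0,0,-2],"roll": 0},{"offset": [0,0,0],"roll": 0}]'

```text
t: 10.92
tool_pos: [0.4709, -0.2155, 0.2073]
orientation: [0.397, 3.114, -0.002]
force: [0.1, 0.0, -0.7]
opening: 0.0928
```

```bash
python3 look.py seated
```

```text
t 10.925 pos [ 0.4709 -0.2155  0.2073] yang 1.317 tilt [ 0.0023 -0.0014] offset [ 0.16  0.08 15.83] roll 0.0 F [ 0.1  0.  -0.7] T [-0.02  0.02  0.01] open 0.0928 q [-0.53 -0.09  1.73 -0.    1.5  -1.85]
jar 0.86
cap 0.65
cap 0.94
cap [ 0.4723 -0.212   0.0939] [np.float64(0.0026435505117538755), np.float64(0.00264355051175396)]
jar_mouth 0.96
```

View pics/seated.png

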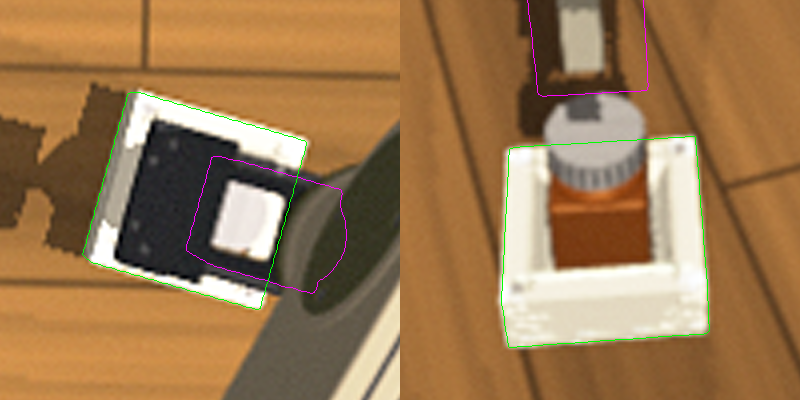

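The jar is seated: the 20 N push met the floor at TCP 0.0485, and the cap measures z≈0.094. I'll turn the wrist back first so the anticlockwise turn stays within joint 6's range.

Call:
step_arm --deltas '[{"offset": [0,0,0],"roll": 0.1},{"offset": [0,0,0],"roll": 0.17},{"offset": [0,0,0],"roll": 0.17},{"offset": [0,0,0],"roll": 0.17},{"offset": [0,0,0],"roll": 0.17},{"offset": [0,0,0],"roll": 0.17},{"offset": [0,0,0],"roll": 0.05},{"offset": [0,0,0],"roll": 0},{"offset": [0,0,0],"roll": 0}]'

```text
t: 12.45
tool_pos: [0.47, -0.215, 0.2059]
orientation: [-1.841, -2.545, 0.0]
force: [1.0, 0.9, 0.2]
opening: 0.0931
```

```bash
python3 go.py .47 -.215 .088 0.317
```

```text
t 12.45 pos [ 0.47   -0.215   0.2059] yang 0.3183 tilt [-0.0003  0.0002] offset [-1.000e-02 -0.000e+00  1.179e+01] roll 0.0013 F [1.  0.9 0.2] T [-0.04  0.09 -0.04] open 0.0931 q [-0.53 -0.09  1.73 -0.    1.5  -0.85]
```

Call:
step_arm --deltas '[{"offset": [0,0,2],"roll": 0},{"offset": [0,0,3],"roll": 0},{"offset": [0,0,3],"roll": 0},{"offset": [0,0,2],"roll": 0},{"offset": [0,0,1.2],"roll": 0},{"offset": [0,0,0.6],"roll": 0},{"offset": [0,0,0],"roll": 0},{"offset": [0,0,0],"roll": 0}]'

```text
t: 13.45
tool_pos: [0.4707, -0.2154, 0.089]
orientation: [1.842, 2.543, 0.0]
force: [-0.2, 0.6, 0.7]
opening: 0.0931
```

Call:
step_arm --deltas '[{"offset": [0,0,0],"roll": 0},{"offset": [0,0,0],"roll": 0},{"offset": [0,0,0],"roll": 0},{"offset": [0,0,0],"roll": 0},{"offset": [0,0,0],"roll": 0},{"offset": [0,0,0],"roll": 0},{"offset": [0,0,0],"roll": 0}]' --fingers 4.0 --grip_force 45

```text
t: 14.32
tool_pos: [0.47, -0.2151, 0.0881]
orientation: [-1.843, -2.544, 0.0]
force: [-0.7, -1.0, 1.2]
opening: 0.0534
```

```bash
python3 go.py .47 -.215 .088 0.317; python3 look.py grip
```

```text
t 14.325 pos [ 0.47   -0.2151  0.0881] yang 0.317 tilt [-0.0002 -0.    ] offset [ 0.01 -0.    0.01] roll -0.0 F [-0.7 -1.   1.2] T [-0.1   0.24 -0.01] open 0.0534 q [-0.53  0.01  1.86 -0.    1.27 -0.85]
t 14.325 pos [ 0.47   -0.2151  0.0881] yang 0.317 tilt [-0.0002 -0.    ] offset [0.05 0.02 3.91] roll -1.0 F [-0.7 -1.   1.2] T [-0.1   0.24 -0.01] open 0.0534 q [-0.53  0.01  1.86 -0.    1.27 -0.85]
jar 0.42
jar 0.66
jar [ 0.4786 -0.2122 -0.001 ] [np.float64(0.003919955043730423), np.float64(0.0039199550437304)]
cap 0.39
cap 0.69
cap [ 0.4721 -0.2161  0.0834] [np.float64(0.0008447777248305757), np.float64(0.0008447777248306906)]
jar_mouth 0.43
jar_mouth 0.6
jar_mouth [ 0.467  -0.2159  0.1005] [np.float64(0.0012445346266456595), np.float64(0.0012445346266457815)]
```

View pics/grip.png

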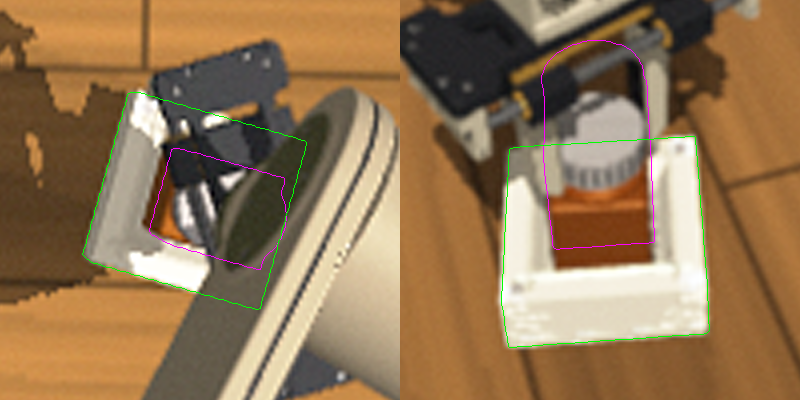

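The cap is gripped across its diameter (53.4 mm). I'll unscrew anticlockwise, which is negative roll with the tool pointing down.

Call:
step_arm --deltas '[{"offset": [0,0,0],"roll": -0.06},{"offset": [0,0,0],"roll": -0.12},{"offset": [0,0,0],"roll": -0.12},{"offset": [0,0,0],"roll": -0.12},{"offset": [0,0,0],"roll": -0.12}]' --grip_force 55

```text
t: 15.35
tool_pos: [0.4711, -0.2152, 0.089]
orientation: [1.091, 2.944, 0.0]
force: [-0.1, 1.3, 5.5]
opening: 0.0531
```

```bash
python3 go.py .47 -.215 .088 1.57
```

```text
t 15.35 pos [ 0.4711 -0.2152  0.089 ] yang 0.8609 tilt [ 0.002  -0.0004] offset [ 0.09 -0.06  0.1 ] roll -0.7091 F [-0.1  1.3  5.5] T [ 0.2  -0.02 -0.08] open 0.0531 q [-0.53  0.01  1.86  0.    1.27 -1.39]
```

Call:
step_arm --deltas '[{"offset": [0,0,0],"roll": -0.12},{"offset": [0,0,0],"roll": -0.12},{"offset": [0,0,0],"roll": -0.12},{"offset": [0,0,0],"roll": -0.12},{"offset": [0,0,0],"roll": -0.12},{"offset": [0,0,0],"roll": -0.12},{"offset": [0,0,0],"roll": 0},{"offset": [0,0,0],"roll": 0},{"offset": [0,0,0],"roll": 0}]'

```text
t: 16.48
tool_pos: [0.4712, -0.215, 0.0894]
orientation: [-0.01, 3.139, -0.001]
force: [-0.9, 2.1, 7.2]
opening: 0.0536
```

```bash
python3 look.py turned
```

```text
t 16.475 pos [ 0.4712 -0.215   0.0894] yang 1.5773 tilt [ 0.0021 -0.0003] offset [0.12 0.05 4.04] roll 0.2603 F [-0.9  2.1  7.2] T [0.42 0.13 0.08] open 0.0536 q [-0.53  0.01  1.86  0.    1.27 -2.11]
jar 0.71
cap 0.45
jar_mouth 0.93
```

View pics/turned.png

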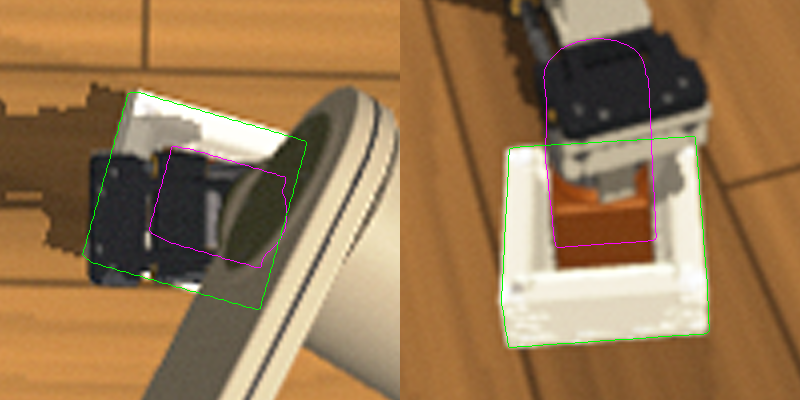

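It turned 1.26 rad (72°) with little torque left, and the jar is still square in the pocket. I'll lift gently and check the force.

Call:
step_arm --deltas '[{"offset": [0,0,-0.2],"roll": 0},{"offset": [0,0,-0.2],"roll": 0},{"offset": [0,0,-0.2],"roll": 0},{"offset": [0,0,0],"roll": 0}]'

```text
t: 17.38
tool_pos: [0.47, -0.215, 0.094]
orientation: [0.01, -3.141, -0.0]
force: [0.5, -0.7, -0.3]
opening: 0.0533
```

```bash
python3 look.py lift1
```

```text
t 17.375 pos [ 0.47  -0.215  0.094] yang 1.5769 tilt [-0.0003  0.0001] offset [-0.    0.05  4.5 ] roll 0.2599 F [ 0.5 -0.7 -0.3] T [ 0.03 -0.   -0.  ] open 0.0533 q [-0.53  0.    1.85 -0.    1.28 -2.11]
jar 0.75
cap 0.43
cap 0.66
cap [ 0.4589 -0.2369  0.0288] [np.float64(0.005900043284355545), np.float64(0.005900043284355503)]
jar_mouth 0.63
```

Call:
step_arm --deltas '[{"offset": [0,0,-0.5],"roll": 0},{"offset": [0,0,-0.7],"roll": 0},{"offset": [0,0,-0.8],"roll": 0},{"offset": [0,0,-0.7],"roll": 0},{"offset": [0,0,-0.4],"roll": 0},{"offset": [0,0,-0.1],"roll": 0},{"offset": [0,0,0],"roll": 0},{"offset": [0,0,0],"roll": 0},{"offset": [0,0,0],"roll": 0}]'

```text
t: 18.9
tool_pos: [0.47, -0.2149, 0.1258]
orientation: [0.01, -3.141, -0.0]
force: [-0.8, -0.1, -0.6]
opening: 0.0532
```

```bash
python3 look.py final
```

```text
t 18.9 pos [ 0.47   -0.2149  0.1258] yang 1.577 tilt [-0.0004  0.0003] offset [-0.01  0.04  7.68] roll 0.26 F [-0.8 -0.1 -0.6] T [-0.01  0.03 -0.  ] open 0.0532 q [-0.53 -0.03  1.83  0.    1.35 -2.11]
jar 0.48
jar 0.95
jar [ 0.4676 -0.2133  0.0086] [np.float64(0.00031330602030611043), np.float64(0.0003133060203061737)]
cap 0.47
cap 0.64
cap [ 0.4628 -0.2349  0.0457] [np.float64(0.0008740460734229586), np.float64(0.0008740460734228757)]
jar_mouth 0.64
```

View pics/final.png

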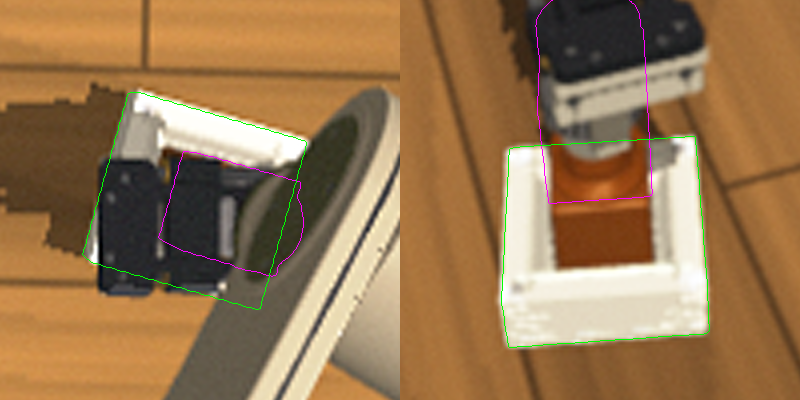

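The jar is still down in the block with its bare neck showing around (600,180). The fingers are at 53.2 mm, so the cap is still held, and the force is near zero.

```bash
python3 -c "
from plant import robot
print(robot.close_job())"
```

```text
the job is handed in; nothing more can be done
None
```

I gripped the jar by its body, set it down in the block's pocket, and released it. I then gripped the cap, turned it 72° anticlockwise and lifted it straight up. I handed the job in at about 19 s with the cap still in the fingers; no verdict was reported.

**Checks that agreed at the end:**
- **Jar:** triangulated at (0.468, -0.213, 0.0086), about 2.5 mm from the pocket centre measured earlier (0.470, -0.2145). It is on the 8 mm floor and looks square in the side view.
- **Cap:** the fingers are at 53.2 mm, so it is still held. The tool is level and the force is below about 1 N, so the cap is free of the jar. From the TCP height of 0.126 m, the cap edge should be about 22 mm above the mouth.

**Checks that failed or disagreed:**
- **Cap position:** the network's last two cap fixes (z 0.029, then 0.046 m; scores 0.4–0.7) were implausible. The gripper hides the cap from both cameras, so I went by the tool position instead.
- **Other objects:** I did not re-measure the tray, tub or round jar. The planned path stayed clear of them, and I felt no unexpected contact.

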